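# Lock the swirler's spindle nut

### The job

Make the white swirling apparatus ready for its platter: flip the hasp off its staple and swing it out level, then raise the hatch lid until it stands open, upright or beyond. Tighten the spindle's castle nut (clockwise from above) to the next slot that lines up with the cross hole and no further, then push the lock bolt fully home through that slot. Leave the lid open, and the loose things on and around the machine where they are.

Things in the scene. Friction and masses are not known exactly. Their poses are not given: they have to be found in the camera images.
- swirler: Fixed white housing 340 x 210 mm, rim at z 110 mm. Origin: on the spindle's upright axis at table level; x runs along the housing to its control-panel end, y towards the lid's hinge. Housing x -90..250, y -95..115 mm. Under the lid an open well, x -75..112, y -80..105, floor at z 50 mm, holds spindle, nut and, on the +x side, the lock bolt between rails (x 52..108, y -12..12, top z 103).
- hasp (a joint): Hasp angle, rad: 0 hanging over the staple, 1.57 straight out from the lid's -y face, stop at 1.7. Hinge pin parallel to swirler x, at x 18.5, y -99.5, z 132 mm with the lid shut. It stays where it is left (1 to 2 N at the grip). Over the staple it holds the lid shut.
- hasp_grip (a point): Centre of the hasp's grip, a dark roller 14 mm thick, 22 mm long along swirler x; pinch its ends from above, it may pivot. Shut: swirler x 18.5, y -129.5, z 82 mm: 50 mm below the hinge pin, 30 mm further out. Strap 26 mm wide, flat on the housing; staple: a block 8 mm wide, z 93..105, reaching out to y -116 mm.
- lid (a joint): Lid angle, rad: 0 shut, 1.57 upright, stop at 1.95. It swings up and over towards swirler +y. The hinge is stiff: the lid stays at any angle; about 3 to 6 N at the handle.
- lid_hinge (a point): Middle of the lid's hinge line, which runs along swirler x: at swirler x 18.5, y 115, z 110 mm.
- lid_handle (a point): Centre of the lid's handle, a black roller 22 mm thick, 20 mm long along swirler x; pinch its ends from above, it may pivot. Shut: swirler x 18.5, y -75, z 168 mm, 28 mm above the lid's top. Lid: white inverted tray 213 (x) x 210 (y) x 30 mm, z 110..140 shut; its free edge, 20 mm beyond the handle, carries the hasp.
- nut (a joint): Castle nut angle, rad, positive clockwise seen from above: 0 when the next slot lines up with the cross hole and the bolt. Starts between -0.8 and -0.25. The slots repeat every 1.047 rad. Stiff (about 0.3 N m), stays where it is left.
- nut_top (a point): Centre of the nut's top, on the spindle axis, z 106 mm. Steel hexagon 46 mm across flats, z 66..90, six crown teeth z 90..106, slots 9 mm wide in the middle of the flats. At joint value 0 one pair of flats faces along swirler x. Spindle 25 mm thick, top z 110; cross hole along swirler x at z 98, a dark line on the spindle's end shows it.
- bolt (a joint): Lock bolt travel, m: 0 drawn back (nose 50 mm from the spindle axis), 0.045 fully home; starts at 0 to 0.006. Slides along swirler -x, friction about 2 N, stays where left. Round-nosed rod 6 mm thick at z 98 mm; the nut's teeth stop it at about 0.027 m unless a slot lines up.
- bolt_knob (a point): Middle of the bolt's upright dark knob, 14 mm thick, z 104..124 mm: at swirler y 0, z 114 and x 88 mm at bolt travel 0, x 43 mm when home. Pinch or push it from above.
- spare_nut: Bystander: a smaller loose castle nut (36 mm across flats, 28 mm high) on the housing, +x of the hatch. Origin under its centre.
- jar: Bystander: a small jar (40 mm thick, 55 mm high) on the housing, +x of the hatch. Origin under its centre.
- screwdriver: Bystander: a black-handled screwdriver on the table by the housing's hasp side.
- platter: Bystander: the machine's steel platter, 210 mm across, 6 mm thick, flat on the table. Origin under its centre.
- amber: Bystander: an amber bottle, 60 mm thick, 130 mm high. Origin under its centre.
- bowl: Bystander: a steel bowl, 110 mm across, 45 mm high. Origin under its centre.
- wrench: Bystander: a steel wrench lying on the table.

How it is judged:
By the outcome, as a careful person would: the job done as asked, in the order asked, and still so for the second after the job is handed in, with the robot touching nothing.
It also fails if it takes over 72 s, if anything falls off the work surface, if the arm or the gripper's body presses on something with over 40 N, if the wrist force passes 120 N, or if a joint passes its speed limit or range.

### The arm

A 6-joint arm with a two-finger parallel gripper is mounted at the origin on the work surface. World frame = base frame: x ahead of the robot, y to its left, z up, the work surface at z = 0. Lengths are in m, angles in rad, forces in N, time in s.
With the tool pointing down it reaches from about 0.375 to 0.975 m from the base axis. Payload 3.8 kg.
Tool frame: the origin (TCP) lies midway between the tips of the shut fingers; the grasp point (between the pads) lies 19 mm behind it (tcp_to_grasp is the distance from the TCP to the grasp point, in m); z points along the fingers, y is the line along which they close (so a half turn about z gives the same grasp; the last joint's range is limited). The gripper opens to 88 mm and grips with 3 to 60 N. Pads are 18 mm wide; open, the fingers measure 123 mm over their backs; the gripper's body (75 mm by 187 mm) begins 45 mm behind the grasp point.
Start: joints at [-1.162, 0.264, 1.604, -0, 1.274, -0.037], TCP at [0.291, -0.609, 0.239] pointing down, gripper open.
Joint ranges: [-2.63, 2.63], [-0.94, 2.18], [0.31, 2.57], [-1.31, 4.45], [0, 2.66], [-2.55, 2.55]. Speed limits (rad/s): [2.57, 2.57, 3.14, 3.14, 3.14, 3.14].

### API

Orientations are given as [roll, pitch, yaw] about the fixed x, y, z axes, in that order (R = Rz(yaw) Ry(pitch) Rx(roll)).
In Python, from rig import get_state, read_camera, camera_model, hand_in, spot_in, cut_out, tcp_to_grasp gives the robot as it stands.
- The arm moves only by the tool move_arm, never from a script. Its argument "commands" is a list of rows, each an object of numbers: "x", "y", "z": the shift along the tool's x, y, z in cm; "ax", "ay", "az": the turn, a rotation vector about the tool's x, y, z in rad; "hand": the opening, from 0 (shut) to 1 (fully open). In form: [{"x": .., "y": .., "z": .., "ax": .., "ay": .., "az": .., "hand": ..}, ...]. A call has 1 to 10 rows; each row is the pose to reach, as a shift and turn from the pose commanded when the call began, along the tool's axes at that moment; what a row does not reach only later rows make up. A row lasts 1/8 s, in which the tool goes at most 62.5 mm and 10.7 degrees, less where a joint would pass 70% of its speed; a pose out of reach is approached as far as the arm can. A call with a gripper value outside its range is refused whole. The fingers move at their own pace and stop on an object; "newtons" is the grip in N (left out, the last holds). Time passes only in rows, so rows that repeat a pose let the fingers close. It gives the time, the measured TCP pose, the force, the opening and the grip force at its end, in the units of the state.
- get_state(): the state, without advancing time (a new reading comes with each control period).
- read_camera(name): name is "scene" or "top"; returns the picture (480x640x3 uint8, red, green, blue); there is no depth.
- camera_model(name): a dict with "K" (3x3 intrinsics, pixels), "T" (4x4, takes a point from camera to world coordinates). Camera axes: x right, y down, z forward; pixel columns grow to the right and rows downward; lengths in m; the calibration is good to about 2 mm. A picture is of the moment at which its call begins. camera_model takes no time and is no camera call.
- hand_in(): hands the job in; it is judged then, once.
Trained networks look in the newest picture that a camera, given by its name, has taken for a name from the list of things; names that differ only in an ending like _2 or _b are one class to them, and where a whole thing is asked for, a point or a joint stands for the part that bears it (a point fixed in the world has none). Each returns a list of dicts, best first, with "confidence" (0 to 1); they miss things now and then, are a little off and sometimes report something else, mostly with a low value. They report only what shows in the picture. A call takes as long as a camera call.
- spot_in(camera, target): "extent" ([left, top, right, bottom] in pixels, round what is visible of it).
- cut_out(camera, target): "pixels" (480x640 bool, what is visible of it) and "extent" ([left, top, right, bottom] in pixels, round what is visible of it).
The state is a dict: "clock": time; "qpos": joint angles; "qd": joint speeds; "joint_efforts": joint torques, N m; "position": TCP position; "ee_rot": TCP orientation; "force": force on the tool from outside, world axes, zero at the start; "ft_torque": the same for the moment, N m; "grip_width": opening from 0.0 (shut) to 1.0 (fully open); "grip_force": force on a finger pad.
Only numpy, scipy, OpenCV 4.12 (cv2) and the standard library are available. Lean on these libraries where they do the work, as an engineer would, in place of code of your own. Each camera call takes 0.05 s, during which the arm holds its last target. There are 200 camera calls.

## Working session

There is one attempt and no reset: what is moved stays moved. The work goes in short steps, Python scripts to look and compute and a tool call to move; the robot and the scene stay as the last step left them, time stands still between calls to the robot, and variables do not carry over. Pictures are saved under pics/ and viewed, at most 10 in all, crops included, and the job is handed in when it is done.

Besides the shell and the picture viewer there is one more tool, called after "Emit:" as name(argument=value, ...) on one line, values as JSON. move_arm: Moves the arm, as the interface text tells. Its arguments: {"type":"object","properties":{"commands":{"type":"array"},"newtons":{"type":"number"}},"required":["commands"]}

```bash
ls; mkdir -p pics; python3 - <<'E'
from rig import *
import cv2
print(get_state())
for n in ("scene","top"):
    im=read_camera(n); cv2.imwrite(f"pics/{n}0.png",im[:,:,::-1])
    m=camera_model(n); print(n,m["K"],m["T"])
    for t in ("swirler","lid_handle","hasp_grip","jar","spare_nut"):
        print(t,[(round(d["confidence"],2),d["extent"]) for d in spot_in(n,t)[:2]])
E
```

```text
pics
{'clock': 0.0, 'qpos': array([-1.16188405e+00,  2.64727369e-01,  1.60534717e+00, -2.29178393e-05,
        1.27366660e+00, -3.69094322e-02]), 'qd': array([-0.00128006, -0.00085857,  0.00021649, -0.00194964, -0.00088292,
        0.00105675]), 'joint_efforts': array([-8.28659722e-04, -5.02110100e+01, -3.56876636e+01,  7.26741948e-02,
        2.97150621e-02, -1.69568275e-04]), 'position': array([ 0.29077122, -0.60839715,  0.23741984]), 'ee_rot': array([-3.13944482e+00, -5.73970523e-05,  4.45828376e-01]), 'force': array([ 0.43009853, -0.029513  , -0.74014934]), 'ft_torque': array([-0.00289258,  0.03103649, -0.02873289]), 'grip_force': 0.0, 'grip_width': 0.9994066041010857}
scene [[615.89856572   0.         313.4522838 ]
 [  0.         615.89856572 234.99621836]
 [  0.           0.           1.        ]] [[-0.15067339  0.8305728  -0.53614023  1.38295255]
 [ 0.98856732  0.12347577 -0.08653553  0.10352368]
 [-0.00567373 -0.54304931 -0.83968164  1.28287535]
 [ 0.          0.          0.          1.        ]]
swirler [(0.7, [241.0, 156.1, 352.1, 316.6])]
lid_handle [(0.7, [238.8, 154.4, 3
[... 209 characters left out ...]
70997   0.         322.57972201]
 [  0.         499.54270997 242.69998072]
 [  0.           0.           1.        ]] [[ 3.03494819e-02 -9.98302879e-01  4.97018163e-02  5.66409311e-01]
 [-9.99538226e-01 -3.03864107e-02  1.25958162e-05 -3.36995786e-02]
 [ 1.49768536e-03 -4.96792476e-02 -9.98764101e-01  1.51646824e+00]
 [ 0.00000000e+00  0.00000000e+00  0.00000000e+00  1.00000000e+00]]
swirler [(0.83, [289.3, 189.8, 385.6, 307.2]), (0.27, [162.2, 207.6, 199.0, 242.4])]
lid_handle [(0.78, [289.8, 232.8, 380.7, 310.6])]
hasp_grip [(0.57, [131.5, 263.5, 197.6, 333.4])]
jar [(0.61, [310.3, 209.2, 324.6, 226.2]), (0.19, [343.5, 209.8, 360.2, 224.6])]
spare_nut [(0.55, [344.9, 211.2, 359.7, 223.7])]
```

```bash
python3 - <<'E'
import cv2,numpy as np
a=cv2.imread("pics/top0.png")[175:325,255:415]; b=cv2.imread("pics/scene0.png")[140:330,200:380]
a=cv2.resize(a,None,fx=4,fy=4,interpolation=cv2.INTER_CUBIC)
cv2.imwrite("pics/a.png",a)
E
```

```text
(no output)
```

View pics/a.png

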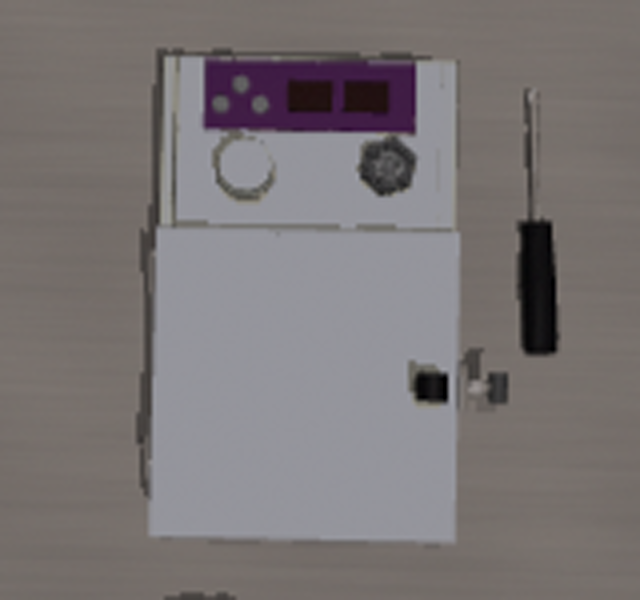

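View pics/scene0.png

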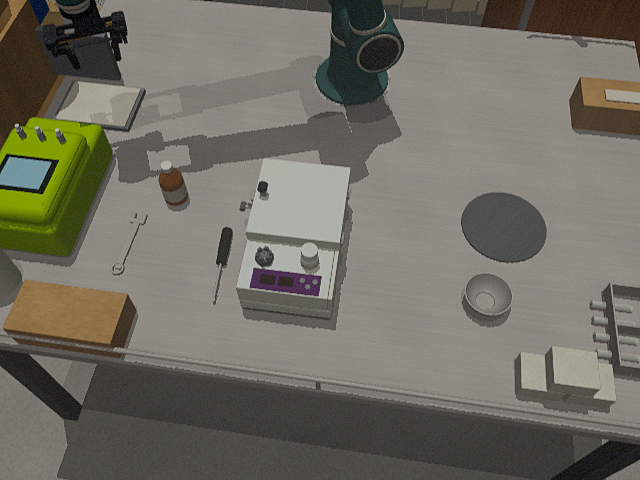

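```bash
cat > h.py <<'E'
import numpy as np, cv2, json
from scipy.optimize import least_squares
from rig import *
def proj(n,P):
    m=camera_model(n); T=np.linalg.inv(m["T"]); c=np.atleast_2d(P)@T[:3,:3].T+T[:3,3]; p=c@m["K"].T
    return p[:,:2]/p[:,2:]
def s2w(v,P):
    P=np.atleast_2d(np.array(P,float)); c,s=np.cos(v[2]),np.sin(v[2])
    return np.c_[v[0]+c*P[:,0]-s*P[:,1], v[1]+s*P[:,0]+c*P[:,1], P[:,2]]
def pose():
    return np.array(json.load(open("pose.json")))
def R():
    from scipy.spatial.transform import Rotation as Ro
    return Ro.from_euler("xyz",get_state()["ee_rot"]).as_matrix()
def save(n,name,cx,cy,w,h,f):
    im=read_camera(n)[:,:,::-1]; x0,y0=int(cx-w/2),int(cy-h/2)
    cv2.imwrite("pics/"+name,cv2.resize(im[y0:y0+h,x0:x0+w],None,fx=f,fy=f,interpolation=cv2.INTER_CUBIC)); print("origin",x0,y0)
E
python3 - <<'E'
from h import *
S=np.array([[125,115,140],[125,-95,140],[-88,-95,140],[-88,115,140],[250,-95,110],[18.5,-75,175],[18.5,-129.5,87]])/1000
px=np.array([[155,228],[460,232],[456,542],[149,536],[458,60],[431,387],[497,388]])/4+[255,175]
px=px-0.4
f=lambda v:(proj("top",s2w(v,S))-px).ravel()
r=least_squares(f,[.5,0,0],x_scale=[.1,.1,.1]);print(r.x,r.fun.reshape(-1,2).round(1))
# scene check: corners housing/lid/handle
json.dump(list(r.x),open("pose.json","w"))
print(proj("scene",s2w(r.x,S)).round(0))
for p in S[-2:]: print(s2w(r.x,p))
print(s2w(r.x,[0,0,.106]),s2w(r.x,[.088,0,.114]))
E
```

```text
[ 0.5402499  -0.06861605  0.01188064] [[ 0.  -0.3]
 [-0.2  0.1]
 [-0.3  0.2]
 [-0.1  0.3]
 [-0.1 -0.1]
 [ 0.3 -0. ]
 [ 0.3 -0.2]]
[[341. 243.]
 [247. 232.]
 [264. 158.]
 [351. 167.]
 [237. 288.]
 [263. 185.]
 [243. 205.]]
[[ 0.55963962 -0.14339097  0.175     ]]
[[ 0.5602871  -0.19788712  0.087     ]]
[[ 0.5402499  -0.06861605  0.106     ]] [[ 0.62824368 -0.06757057  0.114     ]]
```

```bash
cat >> h.py <<'E'
from scipy.spatial.transform import Rotation as Ro
def goal(x,y,z,tilt=0,dyaw=0,back=0,tcp=False):
    """grasp point (swirler mm) -> row shift (cm) and turn from the present pose"""
    v=pose(); Rg=(Ro.from_euler("z",v[2]+np.pi/2+dyaw)*Ro.from_euler("x",np.pi)*Ro.from_euler("y",tilt)).as_matrix()
    off=(0 if tcp else tcp_to_grasp)-back/1000
    p=s2w(v,[x/1000,y/1000,z/1000])[0]+Rg[:,2]*off
    s=get_state(); R0=R()
    print("tcp goal",p.round(3),"shift cm",(R0.T@(p-s["position"])*100).round(2),"turn",Ro.from_matrix(R0.T@Rg).as_rotvec().round(3))
def where():
    s=get_state(); v=pose(); p=s["position"]; g=p+R()[:,2]*tcp_to_grasp
    c,sn=np.cos(v[2]),np.sin(v[2]); A=np.array([[c,sn],[-sn,c]])
    print("t",s["clock"],"tcp_s",(A@(p[:2]-v[:2])*1000).round(1),(p[2]*1000).round(1),"grasp_s",(A@(g[:2]-v[:2])*1000).round(1),(g[2]*1000).round(1),"q",s["qpos"].round(2),"F",s["force"].round(1),"g",s["grip_width"],s["grip_force"])
E
python3 - <<'E'
from h import *
print(tcp_to_grasp)
m=camera_model("scene"); 
for t,zz in (("amber",.065),):
  for n in("scene","top"):
    for d in spot_in(n,t)[:2]:
        e=d["extent"]; u=np.array([(e[0]+e[2])/2,(e[1]+e[3])/2,1]); m=camera_model(n)
        r=m["T"][:3,:3]@np.linalg.inv(m["K"])@u; o=m["T"][:3,3]; print(n,e,d["confidence"],o+r*(zz-o[2])/r[2])
where()
goal(18.5,-129.5,82,.42,back=60)
goal(18.5,-129.5,82,.42)
E
```

```text
0.0187
scene [159.2, 159.9, 189.4, 203.7] 0.81 [ 0.49999034 -0.38970867  0.065     ]
top [431.8, 283.8, 458.7, 304.5] 0.8 [ 0.50036026 -0.39322625  0.065     ]
t 0.7 tcp_s [-255.6 -537.4] 238.8 grasp_s [-255.6 -537.4] 220.1 q [-1.16  0.26  1.6   0.    1.27 -0.04] F [-0.5  0.1 -0. ] g 0.9993004686181478 0.0
tcp goal [ 0.56  -0.215  0.12 ] shift cm [ 41.31 -23.96  11.9 ] turn [ 0.239  0.374 -1.119]
tcp goal [ 0.56  -0.19   0.065] shift cm [ 42.34 -26.18  17.38] turn [ 0.239  0.374 -1.119]
```

```bash
sed -i 's/g=p+R()/g=p-R()/' h.py
```

Emit:
move_arm(commands=[{"x":41.3,"y":-24,"z":0,"ax":0.239,"ay":0.374,"az":-1.119,"hand":0.5},{"x":41.3,"y":-24,"z":0,"ax":0.239,"ay":0.374,"az":-1.119,"hand":0.5},{"x":41.3,"y":-24,"z":0,"ax":0.239,"ay":0.374,"az":-1.119,"hand":0.5},{"x":41.3,"y":-24,"z":0,"ax":0.239,"ay":0.374,"az":-1.119,"hand":0.5},{"x":41.3,"y":-24,"z":0,"ax":0.239,"ay":0.374,"az":-1.119,"hand":0.5},{"x":41.3,"y":-24,"z":0,"ax":0.239,"ay":0.374,"az":-1.119,"hand":0.5},{"x":41.3,"y":-24,"z":0,"ax":0.239,"ay":0.374,"az":-1.119,"hand":0.5},{"x":41.3,"y":-24,"z":0,"ax":0.239,"ay":0.374,"az":-1.119,"hand":0.5},{"x":41.3,"y":-24,"z":6,"ax":0.239,"ay":0.374,"az":-1.119,"hand":0.5},{"x":41.3,"y":-24,"z":11.9,"ax":0.239,"ay":0.374,"az":-1.119,"hand":0.5}])

```text
clock: 1.95
position: [0.5615, -0.2143, 0.1195]
ee_rot: [3.138, -0.418, 1.585]
force: [-0.2, -0.6, 0.6]
grip_width: 0.499
grip_force: 0.0
```

```bash
python3 -c "
from h import *
where();goal(18.5,-129.5,82,.42)"
```

```text
t 1.95 tcp_s [  19.6 -145.9] 119.5 grasp_s [  19.5 -153.5] 136.6 q [-0.6   0.37  1.76  0.36  1.28 -0.76] F [-0.2 -0.6  0.6] g 0.49856556639297295 0.0
tcp goal [ 0.56  -0.19   0.065] shift cm [-0.02 -0.12  5.96] turn [0.002 0.002 0.003]
```

Emit:
move_arm(commands=[{"z":3,"y":-0.1,"hand":0.5},{"z":6,"y":-0.1,"hand":0.5},{"z":6,"y":-0.1,"hand":0.1},{"z":6,"y":-0.1,"hand":0.1},{"z":6,"y":-0.1,"hand":0.1},{"z":6,"y":-0.1,"hand":0.1},{"z":6,"y":-0.1,"hand":0.1}], newtons=20)

```text
validation failed for argument at $.co...
```

```bash
python3 -c "
from h import *
where()
p=proj('scene',s2w(pose(),[.0185,-.13,.1]))[0];save('scene','b.png',p[0],p[1],120,90,6)
for a in np.arange(0,1.65,.1962): 
  print(a.round(2),end=' ');goal(18.5,-99.5-30*np.cos(a)-50*np.sin(a),132-50*np.cos(a)+30*np.sin(a),.42)
"
```

```text
t 1.95 tcp_s [  19.6 -145.9] 119.5 grasp_s [  19.5 -153.5] 136.6 q [-0.6   0.37  1.76  0.36  1.28 -0.76] F [-0.2 -0.6  0.6] g 0.49856556639297295 0.0
origin 182 157
0.0 tcp goal [ 0.56  -0.19   0.065] shift cm [0.09 0.49 4.99] turn [-0.01  -0.005 -0.003]
0.2 tcp goal [ 0.56  -0.199  0.072] shift cm [-0.47  0.48  3.99] turn [-0.01  -0.005 -0.003]
0.39 tcp goal [ 0.56  -0.207  0.08 ] shift cm [-0.82  0.47  2.9 ] turn [-0.01  -0.005 -0.003]
0.59 tcp goal [ 0.56  -0.213  0.09 ] shift cm [-0.95  0.46  1.77] turn [-0.01  -0.005 -0.003]
0.78 tcp goal [ 0.561 -0.217  0.101] shift cm [-0.85  0.45  0.63] turn [-0.01  -0.005 -0.003]
0.98 tcp goal [ 0.561 -0.218  0.112] shift cm [-0.54  0.44 -0.47] turn [-0.01  -0.005 -0.003]
1.18 tcp goal [ 0.561 -0.218  0.123] shift cm [-0.02  0.43 -1.49] turn [-0.01  -0.005 -0.003]
1.37 tcp goal [ 0.56  -0.215  0.135] shift cm [ 0.69  0.42 -2.38] turn [-0.01  -0.005 -0.003]
1.57 tcp goal [ 0.56  -0.21   0.145] shift cm [ 1.56  0.41 -3.12] turn [-0.01  -0.005 -0.003]
```

View pics/b.png

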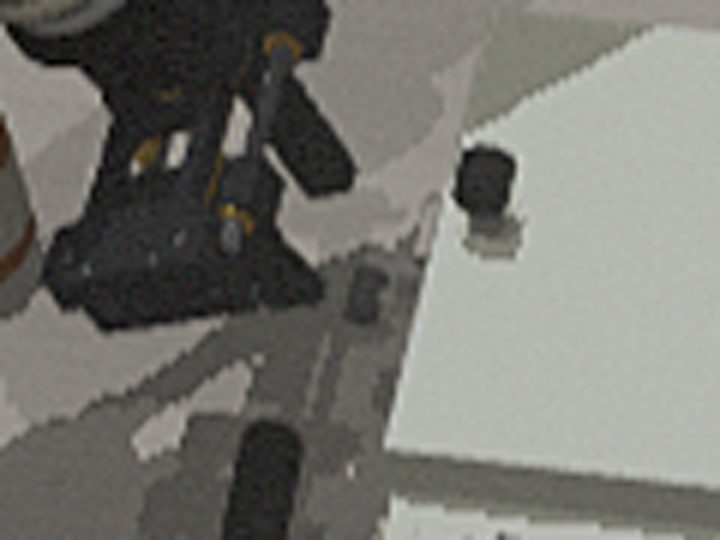

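```bash
python3 -c "
from h import *
where();read_camera('top');where();goal(18.5,-129.5,82,.42);print(get_state()['qd'].round(3))"
```

```text
t 2.0 tcp_s [  14.1 -143.2] 110.0 grasp_s [  14.2 -151. ] 127.1 q [-0.6   0.37  1.77  0.35  1.28 -0.76] F [-2.8  1.9 -4.6] g 0.4965743564345512 0.0
t 2.05 tcp_s [  13.6 -142.9] 112.9 grasp_s [  13.8 -150.6] 129.9 q [-0.6   0.37  1.77  0.35  1.28 -0.76] F [-1.3  0.7  0.3] g 0.5010698307294636 0.0
tcp goal [ 0.56  -0.19   0.065] shift cm [-0.07  0.54  5.23] turn [-0.011 -0.007 -0.004]
[-0.006 -0.062 -0.084  0.022  0.085  0.025]
```

Emit:
move_arm(commands=[{"x":0,"y":0,"z":0,"ax":0,"ay":0,"az":0,"hand":0.5},{"x":0,"y":0,"z":0,"ax":0,"ay":0,"az":0,"hand":0.5}])

```text
clock: 2.3
position: [0.5621, -0.2158, 0.123]
ee_rot: [3.137, -0.418, 1.584]
force: [0.8, -0.6, 0.1]
grip_width: 0.503
grip_force: 0.0
```

```bash
python3 -c "
from h import *
where();goal(18.5,-129.5,82,.42)"
```

```text
t 2.3 tcp_s [  20.1 -147.5] 123.0 grasp_s [  20. -155.] 140.1 q [-0.6   0.36  1.76  0.36  1.29 -0.76] F [ 0.8 -0.6  0.1] g 0.5034523516431393 0.0
tcp goal [ 0.56  -0.19   0.065] shift cm [-0.02 -0.19  6.35] turn [0.004 0.002 0.001]
```

Emit:
move_arm(commands=[{"x":0,"y":-0.1,"z":2,"ax":0,"ay":0,"az":0,"hand":0.5},{"x":0,"y":-0.1,"z":4,"ax":0,"ay":0,"az":0,"hand":0.5},{"x":0,"y":-0.1,"z":6,"ax":0,"ay":0,"az":0,"hand":0.5},{"x":0,"y":-0.1,"z":6,"ax":0,"ay":0,"az":0,"hand":0.5},{"x":0,"y":-0.1,"z":6,"ax":0,"ay":0,"az":0,"hand":0.1},{"x":0,"y":-0.1,"z":6,"ax":0,"ay":0,"az":0,"hand":0.1},{"x":0,"y":-0.1,"z":6,"ax":0,"ay":0,"az":0,"hand":0.1},{"x":0,"y":-0.1,"z":6,"ax":0,"ay":0,"az":0,"hand":0.1}], newtons=20)

```text
clock: 3.3
position: [0.5591, -0.1904, 0.0656]
ee_rot: [3.141, -0.42, 1.583]
force: [-1.1, -1.4, 2.1]
grip_width: 0.243
grip_force: 20.0
```

```bash
python3 -c "
from h import *
where()
for a in np.arange(0,1.65,.1962): 
  print(a.round(2),end=' ');goal(18.5,-99.5-30*np.cos(a)-50*np.sin(a),132-50*np.cos(a)+30*np.sin(a),.42)
p=proj('scene',s2w(pose(),[.0185,-.13,.1]))[0];save('scene','b2.png',p[0],p[1],120,90,6)
"
```

```text
t 3.3 tcp_s [  17.4 -122. ] 65.6 grasp_s [  17.3 -129.6] 82.6 q [-0.57  0.4   1.82  0.38  1.18 -0.77] F [-1.1 -1.4  2.1] g 0.24279816097547227 20.000231713056564
0.0 tcp goal [ 0.56  -0.19   0.065] shift cm [-0.01  0.11  0.06] turn [ 0.001  0.    -0.   ]
0.2 tcp goal [ 0.56  -0.199  0.072] shift cm [-0.57  0.11 -0.93] turn [ 0.001  0.    -0.   ]
0.39 tcp goal [ 0.56  -0.207  0.08 ] shift cm [-0.93  0.12 -2.02] turn [ 0.001  0.    -0.   ]
0.59 tcp goal [ 0.56  -0.213  0.09 ] shift cm [-1.06  0.12 -3.15] turn [ 0.001  0.    -0.   ]
0.78 tcp goal [ 0.561 -0.217  0.101] shift cm [-0.98  0.12 -4.29] turn [ 0.001  0.    -0.   ]
0.98 tcp goal [ 0.561 -0.218  0.112] shift cm [-0.67  0.12 -5.39] turn [ 0.001  0.    -0.   ]
1.18 tcp goal [ 0.561 -0.218  0.123] shift cm [-0.15  0.12 -6.41] turn [ 0.001  0.    -0.   ]
1.37 tcp goal [ 0.56  -0.215  0.135] shift cm [ 0.55  0.12 -7.31] turn [ 0.001  0.    -0.   ]
1.57 tcp goal [ 0.56  -0.21   0.145] shift cm [ 1.42  0.12 -8.05] turn [ 0.001  0.    -0.   ]
origin 182 157
```

View pics/b2.png

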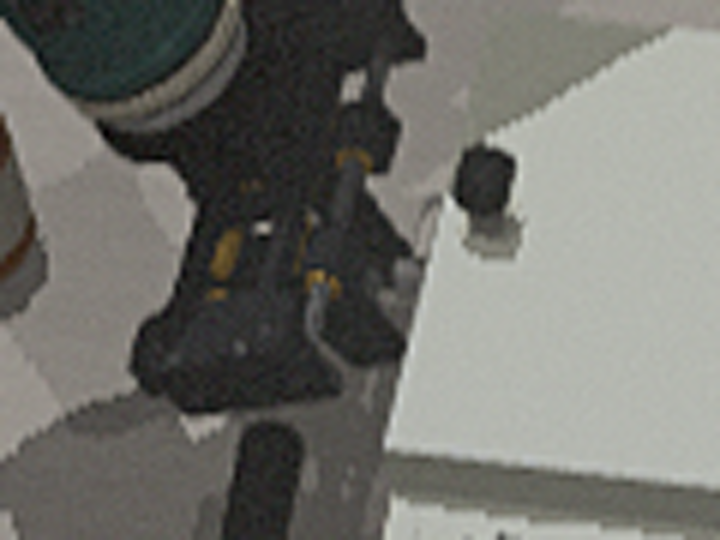

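Emit:
move_arm(commands=[{"x":-0.55,"y":0.1,"z":-1.0,"ax":0,"ay":0,"az":0,"hand":0.1},{"x":-0.9,"y":0.1,"z":-2.05,"ax":0,"ay":0,"az":0,"hand":0.1},{"x":-1.05,"y":0.1,"z":-3.2,"ax":0,"ay":0,"az":0,"hand":0.1},{"x":-0.95,"y":0.1,"z":-4.3,"ax":0,"ay":0,"az":0,"hand":0.1},{"x":-0.65,"y":0.1,"z":-5.4,"ax":0,"ay":0,"az":0,"hand":0.1},{"x":-0.15,"y":0.1,"z":-6.4,"ax":0,"ay":0,"az":0,"hand":0.1},{"x":0.55,"y":0.1,"z":-7.3,"ax":0,"ay":0,"az":0,"hand":0.1},{"x":1.4,"y":0.1,"z":-8.05,"ax":0,"ay":0,"az":0,"hand":0.1},{"x":1.4,"y":0.1,"z":-8.05,"ax":0,"ay":0,"az":0,"hand":0.1},{"x":1.4,"y":0.1,"z":-8.05,"ax":0,"ay":0,"az":0,"hand":0.1}])

```text
clock: 4.6
position: [0.5594, -0.211, 0.1457]
ee_rot: [-3.141, -0.419, 1.583]
force: [-7.2, -2.6, 0.2]
grip_width: 0.245
grip_force: 20.0
```

```bash
python3 -c "
from h import *
where()
goal(18.5,-149.5,162,.42)
"
```

```text
t 4.6 tcp_s [  17.5 -142.6] 145.7 grasp_s [  17.5 -150.2] 162.8 q [-0.59  0.33  1.75  0.35  1.32 -0.74] F [-7.2 -2.6  0.2] g 0.24456839173548225 20.000121239572763
tcp goal [ 0.56  -0.21   0.145] shift cm [0.04 0.1  0.1 ] turn [-0.001  0.001  0.   ]
```

Emit:
move_arm(commands=[{"x":0,"y":0,"z":0,"ax":0,"ay":0,"az":0,"hand":0.5},{"x":0,"y":0,"z":0,"ax":0,"ay":0,"az":0,"hand":0.5},{"x":0,"y":0,"z":0,"ax":0,"ay":0,"az":0,"hand":0.5},{"x":0,"y":0.1,"z":-3,"ax":0,"ay":0,"az":0,"hand":0.5},{"x":0,"y":0.1,"z":-7,"ax":0,"ay":0,"az":0,"hand":0.5},{"x":0,"y":0.1,"z":-10,"ax":0,"ay":0,"az":0,"hand":0.5},{"x":0,"y":0.1,"z":-10,"ax":0,"ay":0,"az":0,"hand":0.5}])

```text
clock: 5.48
position: [0.5633, -0.2522, 0.2383]
ee_rot: [3.136, -0.417, 1.584]
force: [0.2, 0.7, 0.2]
grip_width: 0.5
grip_force: 0.0
```

```bash
python3 -c "
from h import *
where()
goal(18.5,-75,168,0,back=60)
goal(18.5,-75,168,0)
p=proj('scene',s2w(pose(),[.0185,-.13,.14]))[0];save('scene','c.png',p[0],p[1],80,60,8)
"
```

```text
t 5.475 tcp_s [  20.9 -183.9] 238.3 grasp_s [  20.8 -191.5] 255.4 q [-0.64  0.3   1.61  0.33  1.49 -0.72] F [0.2 0.7 0.2] g 0.5002771881055803 0.0
tcp goal [ 0.56  -0.143  0.209] shift cm [ 8.78 -0.27  7.06] turn [ 0.005 -0.417 -0.   ]
tcp goal [ 0.56  -0.143  0.149] shift cm [ 6.35 -0.3  12.55] turn [ 0.005 -0.417 -0.   ]
origin 200 161
```

View pics/c.png

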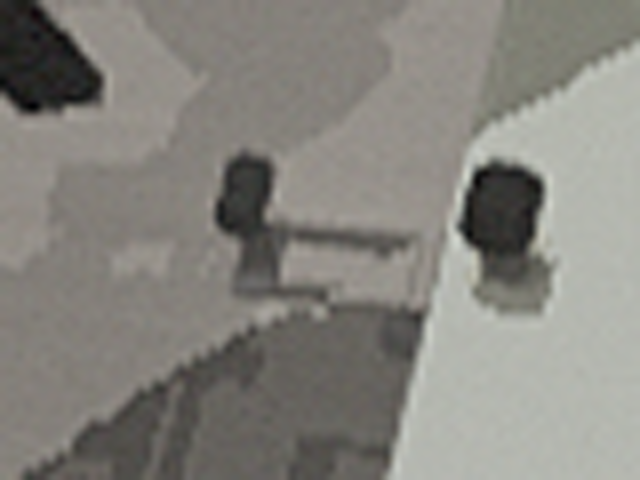

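Emit:
move_arm(commands=[{"x":4.4,"y":-0.2,"z":3.5,"ax":0,"ay":-0.2,"az":0,"hand":0.5},{"x":8.8,"y":-0.2,"z":7,"ax":0,"ay":-0.417,"az":0,"hand":0.5},{"x":8.8,"y":-0.2,"z":7,"ax":0,"ay":-0.417,"az":0,"hand":0.5},{"x":8.8,"y":-0.2,"z":7,"ax":0,"ay":-0.417,"az":0,"hand":0.5},{"x":8.8,"y":-0.2,"z":7,"ax":0,"ay":-0.417,"az":0,"hand":0.5}])

```text
clock: 6.15
position: [0.558, -0.1422, 0.2065]
ee_rot: [-3.14, -0.005, 1.582]
force: [-0.4, 0.3, 1.1]
grip_width: 0.497
grip_force: 0.0
```

```bash
python3 -c "
from h import *
where()
goal(18.5,-75,168,0)"
```

```text
t 6.15 tcp_s [ 16.8 -73.8] 206.5 grasp_s [ 16.9 -73.9] 225.2 q [-0.3   0.1   1.85  0.    1.19 -0.31] F [-0.4  0.3  1.1] g 0.497142415564378 0.0
tcp goal [ 0.56  -0.143  0.149] shift cm [-0.14  0.17  5.72] turn [-0.001 -0.005 -0.001]
```

Emit:
move_arm(commands=[{"x":0,"y":0.1,"z":2,"ax":0,"ay":0,"az":0,"hand":0.5},{"x":0,"y":0.1,"z":4,"ax":0,"ay":0,"az":0,"hand":0.5},{"x":0,"y":0.1,"z":5.7,"ax":0,"ay":0,"az":0,"hand":0.5},{"x":0,"y":0.1,"z":5.7,"ax":0,"ay":0,"az":0,"hand":0.3},{"x":0,"y":0.1,"z":5.7,"ax":0,"ay":0,"az":0,"hand":0.1},{"x":0,"y":0.1,"z":5.7,"ax":0,"ay":0,"az":0,"hand":0.1},{"x":0,"y":0.1,"z":5.7,"ax":0,"ay":0,"az":0,"hand":0.1},{"x":0,"y":0.1,"z":5.7,"ax":0,"ay":0,"az":0,"hand":0.1}], newtons=25)

```text
clock: 7.15
position: [0.5586, -0.1419, 0.1509]
ee_rot: [-3.14, -0.003, 1.583]
force: [-4.8, -0.8, 2.2]
grip_width: 0.228
grip_force: 25.0
```

```bash
python3 -c "
from h import *
where()
for a in np.arange(.1,1.75,.1):
  print(a.round(2),end=' ');goal(18.5,115-190*np.cos(a)+58*np.sin(a),110+190*np.sin(a)+58*np.cos(a),-.7*a)
"
```

```text
t 7.15 tcp_s [ 17.4 -73.5] 150.9 grasp_s [ 17.5 -73.6] 169.6 q [-0.29  0.15  1.91  0.    1.09 -0.31] F [-4.8 -0.8  2.2] g 0.22830336205607085 24.98967122286558
0.1 tcp goal [ 0.56  -0.138  0.168] shift cm [ 0.4   0.1  -1.71] turn [-0.002 -0.073  0.   ]
0.2 tcp goal [ 0.559 -0.131  0.186] shift cm [ 1.13  0.1  -3.51] turn [-0.002 -0.143  0.   ]
0.3 tcp goal [ 0.559 -0.122  0.203] shift cm [ 2.04  0.1  -5.23] turn [-0.002 -0.213  0.   ]
0.4 tcp goal [ 0.559 -0.111  0.219] shift cm [ 3.11  0.1  -6.84] turn [-0.002 -0.283  0.   ]
0.5 tcp goal [ 0.559 -0.099  0.234] shift cm [ 4.34  0.09 -8.34] turn [-0.002 -0.353  0.   ]
0.6 tcp goal [ 0.559 -0.085  0.248] shift cm [ 5.71  0.09 -9.7 ] turn [-0.002 -0.423  0.   ]
0.7 tcp goal [ 0.559 -0.07   0.26 ] shift cm [  7.21   0.09 -10.91] turn [-0.002 -0.493  0.   ]
0.8 tcp goal [ 0.559 -0.054  0.271] shift cm [  8.82   0.09 -11.97] turn [-0.002 -0.563  0.   ]
0.9 tcp goal [ 0.558 -0.037  0.28 ] shift cm [ 10.52   0.09 -12.85] turn [-0.002 -0.633  0.   ]
1.0 tcp goal [ 0.558 -0.019  0.287] shift cm [ 12.3    0.08 -13.56] turn [-0.002 -0.703  0.001]
1.1 tcp goal [ 0.558 -0.001  0.292] shift cm [ 14.14   0.08 -14.09] turn [-0.002 -0.773  0.001]
1.2 tcp goal [0.558 0.018 0.296] shift cm [ 16.03   0.08 -14.42] turn [-0.002 -0.843  0.001]
1.3 tcp goal [0.557 0.037 0.297] shift cm [ 17.93   0.08 -14.56] turn [-0.002 -0.913  0.001]
1.4 tcp goal [0.557 0.056 0.297] shift cm [ 19.83   0.08 -14.51] turn [-0.001 -0.983  0.001]
1.5 tcp goal [0.557 0.075 0.294] shift cm [ 21.72   0.08 -14.27] turn [-1.000e-03 -1.053e+00  1.000e-03]
1.6 tcp goal [0.557 0.093 0.29 ] shift cm [ 23.56   0.08 -13.84] turn [-1.000e-03 -1.123e+00  1.000e-03]
1.7 tcp goal [0.557 0.111 0.284] shift cm [ 25.36   0.08 -13.23] turn [-1.000e-03 -1.193e+00  1.000e-03]
```

Emit:
move_arm(commands=[{"x":0.4,"y":0.05,"z":-1.7,"ax":0,"ay":-0.07,"az":0,"hand":0.1},{"x":1.1,"y":0.05,"z":-3.5,"ax":0,"ay":-0.14,"az":0,"hand":0.1},{"x":2.05,"y":0.05,"z":-5.2,"ax":0,"ay":-0.21,"az":0,"hand":0.1},{"x":3.1,"y":0.05,"z":-6.85,"ax":0,"ay":-0.28,"az":0,"hand":0.1},{"x":4.35,"y":0.05,"z":-8.35,"ax":0,"ay":-0.35,"az":0,"hand":0.1},{"x":5.7,"y":0.05,"z":-9.7,"ax":0,"ay":-0.42,"az":0,"hand":0.1},{"x":7.2,"y":0.05,"z":-10.9,"ax":0,"ay":-0.49,"az":0,"hand":0.1},{"x":8.8,"y":0.05,"z":-11.95,"ax":0,"ay":-0.56,"az":0,"hand":0.1},{"x":8.8,"y":0.05,"z":-11.95,"ax":0,"ay":-0.56,"az":0,"hand":0.1}])

```text
clock: 8.28
position: [0.5577, -0.0527, 0.2707]
ee_rot: [-3.139, 0.557, 1.585]
force: [-6.9, -1.2, 1.2]
grip_width: 0.223
grip_force: 25.0
```

```bash
python3 -c "
from h import *
where()
for a in np.arange(.8,1.75,.1):
  print(a.round(2),end=' ');goal(18.5,115-190*np.cos(a)+58*np.sin(a),110+190*np.sin(a)+58*np.cos(a),-.7*a)
"
```

```text
t 8.275 tcp_s [17.7 15.7] 270.7 grasp_s [17.7 25.6] 286.5 q [ 0.18  0.08  1.85 -0.56  1.35  0.33] F [-6.9 -1.2  1.2] g 0.22313720736070614 25.001124618574977
0.8 tcp goal [ 0.559 -0.054  0.271] shift cm [-0.13  0.08  0.06] turn [-0.002 -0.003  0.002]
0.9 tcp goal [ 0.558 -0.037  0.28 ] shift cm [ 0.84  0.08 -1.6 ] turn [-0.002 -0.073  0.002]
1.0 tcp goal [ 0.558 -0.019  0.287] shift cm [ 1.98  0.08 -3.15] turn [-0.002 -0.143  0.002]
1.1 tcp goal [ 0.558 -0.001  0.292] shift cm [ 3.26  0.08 -4.57] turn [-0.002 -0.213  0.002]
1.2 tcp goal [0.558 0.018 0.296] shift cm [ 4.67  0.08 -5.85] turn [-0.002 -0.283  0.002]
1.3 tcp goal [0.557 0.037 0.297] shift cm [ 6.21  0.08 -6.99] turn [-0.002 -0.353  0.002]
1.4 tcp goal [0.557 0.056 0.297] shift cm [ 7.84  0.08 -7.95] turn [-0.002 -0.423  0.002]
1.5 tcp goal [0.557 0.075 0.294] shift cm [ 9.57  0.08 -8.75] turn [-0.001 -0.493  0.002]
1.6 tcp goal [0.557 0.093 0.29 ] shift cm [11.36  0.08 -9.37] turn [-0.001 -0.563  0.002]
1.7 tcp goal [0.557 0.111 0.284] shift cm [13.21  0.09 -9.8 ] turn [-0.001 -0.633  0.002]
```

Emit:
move_arm(commands=[{"x":0.9,"y":0.05,"z":-1.6,"ax":0,"ay":-0.07,"az":0,"hand":0.1},{"x":2.05,"y":0.05,"z":-3.15,"ax":0,"ay":-0.14,"az":0,"hand":0.1},{"x":3.3,"y":0.05,"z":-4.6,"ax":0,"ay":-0.21,"az":0,"hand":0.1},{"x":4.75,"y":0.05,"z":-5.9,"ax":0,"ay":-0.28,"az":0,"hand":0.1},{"x":6.25,"y":0.05,"z":-7.0,"ax":0,"ay":-0.35,"az":0,"hand":0.1},{"x":7.9,"y":0.05,"z":-8.0,"ax":0,"ay":-0.42,"az":0,"hand":0.1},{"x":9.65,"y":0.05,"z":-8.8,"ax":0,"ay":-0.49,"az":0,"hand":0.1},{"x":11.4,"y":0.05,"z":-9.4,"ax":0,"ay":-0.56,"az":0,"hand":0.1},{"x":13.2,"y":0.05,"z":-9.8,"ax":0,"ay":-0.63,"az":0,"hand":0.1},{"x":13.2,"y":0.05,"z":-9.8,"ax":0,"ay":-0.63,"az":0,"hand":0.1}])

```text
clock: 9.52
position: [0.5563, 0.1118, 0.2824]
ee_rot: [-3.132, 1.186, 1.591]
force: [-7.0, 2.9, -0.3]
grip_width: 0.224
grip_force: 25.0
```

```bash
python3 -c "
from h import *
where()
"
```

```text
t 9.525 tcp_s [ 18.2 180.2] 282.4 grasp_s [ 18.2 197.6] 289.4 q [ 0.62  0.45  1.69 -0.9   1.82  0.77] F [-7.   2.9 -0.3] g 0.2236167620761833 25.01641346141696
```

Emit:
move_arm(commands=[{"x":0,"y":0,"z":0,"ax":0,"ay":0,"az":0,"hand":0.55},{"x":0,"y":0,"z":0,"ax":0,"ay":0,"az":0,"hand":0.55},{"x":0,"y":0,"z":0,"ax":0,"ay":0,"az":0,"hand":0.55},{"x":0,"y":0,"z":-3,"ax":0,"ay":0,"az":0,"hand":0.55},{"x":0,"y":0,"z":-7,"ax":0,"ay":0,"az":0,"hand":0.55},{"x":0,"y":0,"z":-12,"ax":0,"ay":0,"az":0,"hand":0.55},{"x":0,"y":0,"z":-12,"ax":0,"ay":0,"az":0,"hand":0.55}])

```text
clock: 10.4
position: [0.5569, 0.2236, 0.3303]
ee_rot: [3.132, 1.183, 1.576]
force: [0.6, -0.3, 0.5]
grip_width: 0.547
grip_force: 0.0
```

```bash
python3 -c "
from h import *
where()
goal(0,290,440,0,tcp=True)
goal(0,-20,440,0,tcp=True)
goal(-30,-40,330,0,tcp=True)
"
```

```text
t 10.4 tcp_s [ 20.2 292. ] 330.3 grasp_s [ 20.1 309.3] 337.4 q [ 0.74  0.52  1.47 -0.86  1.98  0.74] F [ 0.6 -0.3  0.5] g 0.5470662137247856 0.0
tcp goal [0.537 0.221 0.44 ] shift cm [-10.24  -1.98  -3.97] turn [ 0.004  1.183 -0.   ]
tcp goal [ 0.54  -0.089  0.44 ] shift cm [-21.96  -2.05  24.73] turn [ 0.004  1.183 -0.   ]
tcp goal [ 0.511 -0.109  0.33 ] shift cm [-12.54  -5.09  30.73] turn [ 0.004  1.183 -0.   ]
```

```bash
python3 -c "
from h import *
p=proj('top',s2w(pose(),[.03,0,.106]))[0];print(p,proj('top',s2w(pose(),[[0,0,.106],[0,0,.11],[.088,0,.124]])))
ims=[];x0,y0=int(p[0]-40),int(p[1]-30)
for i in range(6): ims.append(read_camera('top')[:,:,::-1].astype(float))
im=np.mean(ims,0)
cv2.imwrite('pics/n.png',cv2.resize(im[y0:y0+60,x0:x0+80].astype(np.uint8),None,fx=10,fy=10,interpolation=cv2.INTER_CUBIC));print(x0,y0)
"
```

```text
[334.11994243 266.55792978] [[333.93547239 277.21624486]
 [333.96993048 277.24376801]
 [334.63857523 245.73796483]]
294 236
```

View pics/n.png

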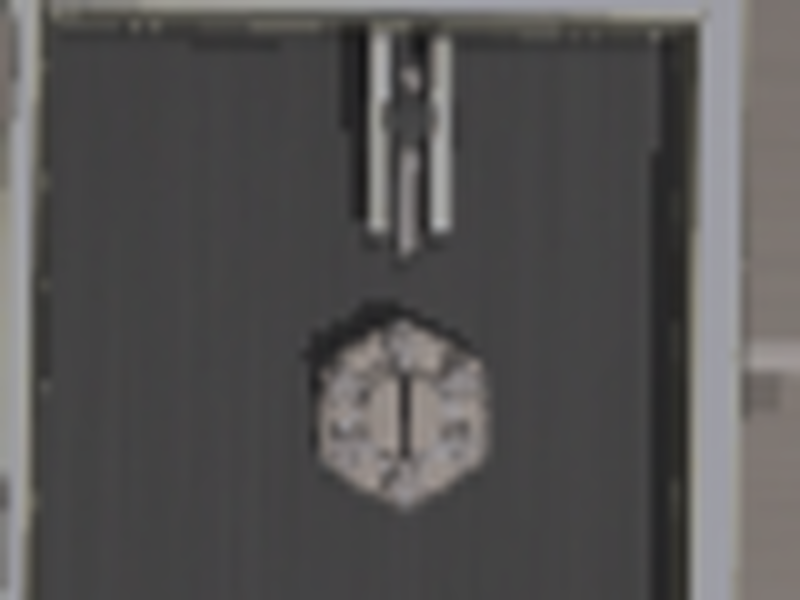

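Emit:
move_arm(commands=[{"x":-5,"y":-1,"z":-2,"ax":0,"ay":0.18,"az":0,"hand":0.68},{"x":-10.2,"y":-2,"z":-4,"ax":0,"ay":0.36,"az":0,"hand":0.68},{"x":-10.2,"y":-2,"z":-4,"ax":0,"ay":0.54,"az":0,"hand":0.68},{"x":-10.2,"y":-2,"z":-4,"ax":0,"ay":0.72,"az":0,"hand":0.68},{"x":-10.2,"y":-2,"z":-4,"ax":0,"ay":0.9,"az":0,"hand":0.68},{"x":-10.2,"y":-2,"z":-4,"ax":0,"ay":1.08,"az":0,"hand":0.68},{"x":-10.2,"y":-2,"z":-4,"ax":0,"ay":1.183,"az":0,"hand":0.68},{"x":-12.5,"y":-2,"z":1.7,"ax":0,"ay":1.183,"az":0,"hand":0.68},{"x":-14.8,"y":-2,"z":7.4,"ax":0,"ay":1.183,"az":0,"hand":0.68},{"x":-17.1,"y":-2,"z":13.1,"ax":0,"ay":1.183,"az":0,"hand":0.68}])

```text
clock: 11.95
position: [0.5373, 0.0325, 0.4377]
ee_rot: [-3.141, 0.004, 1.581]
force: [1.4, -0.7, -0.8]
grip_width: 0.681
grip_force: 0.0
```

```bash
python3 -c "
from h import *
where()
goal(0,0,400,0,tcp=True)
goal(0,0,200,0,np.pi/2,tcp=True)
"
```

```text
t 11.95 tcp_s [ -1.7 101.1] 437.7 grasp_s [ -1.7 101.2] 456.4 q [ 0.02 -0.05  1.6  -0.    1.6   0.01] F [ 1.4 -0.7 -0.8] g 0.6812942506973315 0.0
tcp goal [ 0.54  -0.069  0.4  ] shift cm [-10.1    0.19   3.81] turn [-0.001  0.004 -0.001]
tcp goal [ 0.54  -0.069  0.2  ] shift cm [-10.02   0.2   23.81] turn [-0.004  0.003 -1.572]
```

Emit:
move_arm(commands=[{"x":-5,"y":0.1,"z":0,"ax":0,"ay":0,"az":-0.17,"hand":0.68},{"x":-10.1,"y":0.2,"z":0,"ax":0,"ay":0,"az":-0.34,"hand":0.68},{"x":-10.1,"y":0.2,"z":3,"ax":0,"ay":0,"az":-0.52,"hand":0.68},{"x":-10.1,"y":0.2,"z":6,"ax":0,"ay":0,"az":-0.7,"hand":0.68},{"x":-10.1,"y":0.2,"z":9,"ax":0,"ay":0,"az":-0.88,"hand":0.68},{"x":-10.1,"y":0.2,"z":12,"ax":0,"ay":0,"az":-1.06,"hand":0.68},{"x":-10.1,"y":0.2,"z":15,"ax":0,"ay":0,"az":-1.24,"hand":0.68},{"x":-10.1,"y":0.2,"z":18,"ax":0,"ay":0,"az":-1.42,"hand":0.68},{"x":-10.1,"y":0.2,"z":21,"ax":0,"ay":0,"az":-1.571,"hand":0.68},{"x":-10.1,"y":0.2,"z":23.8,"ax":0,"ay":0,"az":-1.571,"hand":0.68}])

```text
clock: 13.2
position: [0.5402, -0.0674, 0.1989]
ee_rot: [-3.138, -0.002, -3.13]
force: [0.0, -0.4, 0.1]
grip_width: 0.677
grip_force: 0.0
```

Emit:
move_arm(commands=[{"x":0,"y":0,"z":0,"ax":0,"ay":0,"az":0,"hand":0.68},{"x":0,"y":0,"z":0,"ax":0,"ay":0,"az":0,"hand":0.68},{"x":0,"y":0,"z":0,"ax":0,"ay":0,"az":0,"hand":0.68}])

```text
clock: 13.58
position: [0.5424, -0.067, 0.2023]
ee_rot: [-3.138, 0.003, -3.13]
force: [0.1, -0.2, 0.2]
grip_width: 0.677
grip_force: 0.0
```

```bash
python3 -c "
from h import *
where()
goal(0,0,80,0,np.pi/2)
"
```

```text
t 13.575 tcp_s [2.2 1.6] 202.3 grasp_s [2.2 1.7] 221.0 q [-0.17  0.05  1.92 -0.    1.17 -1.75] F [ 0.1 -0.2  0.2] g 0.6768738483779314 0.0
tcp goal [ 0.54  -0.069  0.061] shift cm [ 0.26 -0.1  14.1 ] turn [-0.004  0.003 -0.   ]
```

Emit:
move_arm(commands=[{"x":0.1,"y":-0.1,"z":3,"ax":0,"ay":0,"az":0,"hand":0.68},{"x":0.1,"y":-0.1,"z":6,"ax":0,"ay":0,"az":0,"hand":0.68},{"x":0.1,"y":-0.1,"z":9,"ax":0,"ay":0,"az":0,"hand":0.68},{"x":0.1,"y":-0.1,"z":11,"ax":0,"ay":0,"az":0,"hand":0.68},{"x":0.1,"y":-0.1,"z":12.5,"ax":0,"ay":0,"az":0,"hand":0.68},{"x":0.1,"y":-0.1,"z":13.5,"ax":0,"ay":0,"az":0,"hand":0.68},{"x":0.1,"y":-0.1,"z":13.9,"ax":0,"ay":0,"az":0,"hand":0.68},{"x":0.1,"y":-0.1,"z":13.9,"ax":0,"ay":0,"az":0,"hand":0.68},{"x":0.1,"y":-0.1,"z":13.9,"ax":0,"ay":0,"az":0,"hand":0.68}])

```text
clock: 14.7
position: [0.5411, -0.0682, 0.0622]
ee_rot: [-3.138, 0.001, -3.13]
force: [-0.1, -0.6, -0.9]
grip_width: 0.679
grip_force: 0.0
```

```bash
python3 -c "
from h import *
where()
goal(0,0,80,0,np.pi/2)
"
```

```text
t 14.7 tcp_s [0.8 0.4] 62.2 grasp_s [0.8 0.4] 80.9 q [-0.17  0.2   2.04 -0.    0.9  -1.75] F [-0.1 -0.6 -0.9] g 0.679016488815299 0.0
tcp goal [ 0.54  -0.069  0.061] shift cm [ 0.08 -0.04  0.09] turn [-0.004  0.001 -0.   ]
```

Good. Close on the flats.

Emit:
move_arm(commands=[{"x":0.1,"y":0,"z":0.1,"ax":0,"ay":0,"az":0,"hand":0.55},{"x":0.1,"y":0,"z":0.1,"ax":0,"ay":0,"az":0,"hand":0.4},{"x":0.1,"y":0,"z":0.1,"ax":0,"ay":0,"az":0,"hand":0.4},{"x":0.1,"y":0,"z":0.1,"ax":0,"ay":0,"az":0,"hand":0.4},{"x":0.1,"y":0,"z":0.1,"ax":0,"ay":0,"az":0,"hand":0.4}], newtons=50)

```text
clock: 15.32
position: [0.5404, -0.0702, 0.0614]
ee_rot: [-3.135, 0.002, -3.129]
force: [0.3, -7.9, 0.0]
grip_width: 0.545
grip_force: 50.0
```

```bash
python3 -c "
from h import *
where(); print(get_state()['grip_width']*88,get_state()['ft_torque'],get_state()['ee_rot'])
goal(0,0,80,0,np.pi/3)
"
```

```text
t 15.325 tcp_s [ 0.2 -1.6] 61.4 grasp_s [ 0.1 -1.5] 80.1 q [-0.17  0.2   2.04 -0.01  0.9  -1.75] F [ 0.3 -7.9  0. ] g 0.5446757568268064 49.99683201313019
47.93146660075896 [-1.20063587 -0.168039    0.04829274] [-3.13460540e+00  2.04698085e-03 -3.12877751e+00]
tcp goal [ 0.54  -0.069  0.061] shift cm [0.02 0.16 0.01] turn [-0.006  0.004  0.525]
```

```bash
python3 -c "
from h import *
g=cv2.cvtColor(cv2.imread('pics/n.png'),cv2.COLOR_BGR2GRAY)[290:540,290:520]
for th in (95,105,115):
  m=(g>th).astype(np.uint8); m=cv2.morphologyEx(m,cv2.MORPH_CLOSE,np.ones((25,25)))
  c=max(cv2.findContours(m,0,2)[0],key=cv2.contourArea); M=np.zeros_like(m); cv2.drawContours(M,[c],-1,1,-1)
  best=[]
  for R in range(86,106,2):
   for cx in range(106,124,2):
    for cy in range(114,136,2):
     for a in range(-30,30,2):
      t=np.radians(a+90+60*np.arange(6)); P=np.c_[cx+R*np.cos(t),cy-R*np.sin(t)].astype(np.int32)
      H=np.zeros_like(M); cv2.fillConvexPoly(H,P,1); best.append(((H&M).sum()/(H|M).sum(),a,R,cx,cy))
  best.sort(reverse=True); print(th,best[:4])
"
```

```text
95 [(np.float64(0.9504700080091051), 0, 94, 114, 126), (np.float64(0.9487374698642305), 2, 94, 114, 126), (np.float64(0.9471868030130876), 0, 94, 114, 124), (np.float64(0.946449604576813), 0, 94, 116, 126)]
105 [(np.float64(0.9443443091396667), 2, 92, 114, 126), (np.float64(0.9437277090396724), 0, 92, 114, 126), (np.float64(0.9426157366660799), 0, 92, 114, 124), (np.float64(0.9408973063233291), 4, 92, 114, 126)]
115 [(np.float64(0.9336216017296104), 2, 90, 114, 126), (np.float64(0.9328664239966825), 0, 90, 114, 126), (np.float64(0.9317962170371393), 4, 90, 114, 126), (np.float64(0.9314425157696027), 0, 90, 114, 124)]
```

Emit:
move_arm(commands=[{"x":0,"y":0,"z":0,"ax":0,"ay":0,"az":0,"hand":0.62},{"x":0,"y":0,"z":0,"ax":0,"ay":0,"az":-0.03,"hand":0.62},{"x":0,"y":-0.1,"z":0,"ax":0,"ay":0,"az":-0.07,"hand":0.62},{"x":0,"y":-0.1,"z":0,"ax":0,"ay":0,"az":-0.07,"hand":0.62},{"x":0,"y":-0.1,"z":0,"ax":0,"ay":0,"az":-0.07,"hand":0.4},{"x":0,"y":-0.1,"z":0,"ax":0,"ay":0,"az":-0.07,"hand":0.4},{"x":0,"y":-0.1,"z":0,"ax":0,"ay":0,"az":-0.07,"hand":0.4},{"x":0,"y":-0.1,"z":0,"ax":0,"ay":0,"az":-0.07,"hand":0.4},{"x":0,"y":-0.1,"z":0,"ax":0,"ay":0,"az":-0.07,"hand":0.4}], newtons=50)

```text
clock: 16.45
position: [0.5395, -0.0703, 0.0604]
ee_rot: [-3.136, -0.001, -3.059]
force: [-0.0, -6.2, -0.6]
grip_width: 0.544
grip_force: 50.3
```

```bash
python3 -c "
from h import *
where(); print(get_state()['grip_width']*88,get_state()['ft_torque'],get_state()['ee_rot'])
goal(0,0,80,0,np.pi/3)
"
```

```text
t 16.45 tcp_s [-0.8 -1.7] 60.4 grasp_s [-0.8 -1.6] 79.1 q [-0.17  0.2   2.04 -0.01  0.9  -1.82] F [-0.  -6.2 -0.6] g 0.5442485104445536 50.29094349592924
47.89386891912071 [-0.67354186 -0.12781526  0.00352597] [-3.13629215e+00 -5.28918334e-04 -3.05942643e+00]
tcp goal [ 0.54  -0.069  0.061] shift cm [-0.09  0.16 -0.09] turn [-0.005  0.001  0.594]
```

Emit:
move_arm(commands=[{"x":0,"y":-0.1,"z":0,"ax":0,"ay":0,"az":0.1,"hand":0.4},{"x":0,"y":-0.1,"z":0,"ax":0,"ay":0,"az":0.2,"hand":0.4},{"x":0,"y":-0.1,"z":0,"ax":0,"ay":0,"az":0.3,"hand":0.4},{"x":0,"y":-0.1,"z":0,"ax":0,"ay":0,"az":0.4,"hand":0.4},{"x":0,"y":-0.1,"z":0,"ax":0,"ay":0,"az":0.5,"hand":0.4},{"x":0,"y":-0.1,"z":0,"ax":0,"ay":0,"az":0.56,"hand":0.4},{"x":0,"y":-0.1,"z":0,"ax":0,"ay":0,"az":0.59,"hand":0.4},{"x":0,"y":-0.1,"z":0,"ax":0,"ay":0,"az":0.59,"hand":0.4},{"x":0,"y":-0.1,"z":0,"ax":0,"ay":0,"az":0.59,"hand":0.4}])

```text
clock: 17.58
position: [0.5395, -0.0704, 0.0609]
ee_rot: [-3.138, 0.001, 2.634]
force: [-3.0, -3.2, 6.5]
grip_width: 0.545
grip_force: 50.3
```

```bash
python3 -c "
from h import *
where(); print(get_state()['grip_width']*88,get_state()['ft_torque'],get_state()['ee_rot'])
goal(0,-1.5,80,0,np.pi/3)
"
```

```text
t 17.575 tcp_s [-0.8 -1.8] 60.9 grasp_s [-0.8 -1.7] 79.6 q [-0.17  0.2   2.04 -0.    0.9  -1.23] F [-3.  -3.2  6.5] g 0.5451644463516633 50.34191717262729
47.97447127894637 [-0.32254512  0.31015075  0.90353939] [-3.13800211e+00  1.49493795e-03  2.63430617e+00]
tcp goal [ 0.54  -0.07   0.061] shift cm [-0.06  0.06 -0.04] turn [-0.004  0.002  0.004]
```

Emit:
move_arm(commands=[{"x":0,"y":0,"z":0,"ax":0,"ay":0,"az":0,"hand":0.62},{"x":0,"y":0,"z":0,"ax":0,"ay":0,"az":0,"hand":0.62},{"x":0,"y":0,"z":0,"ax":0,"ay":0,"az":0,"hand":0.62},{"x":0,"y":0,"z":-3,"ax":0,"ay":0,"az":0,"hand":0.62},{"x":0,"y":0,"z":-8,"ax":0,"ay":0,"az":0,"hand":0.62},{"x":0,"y":0,"z":-14,"ax":0,"ay":0,"az":0,"hand":0.62},{"x":0,"y":0,"z":-20,"ax":0,"ay":0,"az":0,"hand":0.62},{"x":0,"y":0,"z":-20,"ax":0,"ay":0,"az":0,"hand":0.4}])

```text
clock: 18.58
position: [0.5433, -0.0699, 0.2673]
ee_rot: [3.14, 0.013, 2.633]
force: [0.4, 0.7, 0.4]
grip_width: 0.534
grip_force: 0.0
```

```bash
python3 -c "
from h import *
where()
goal(60,-220,260,0,0,tcp=True)
"
```

```text
t 18.575 tcp_s [ 3.1 -1.3] 267.3 grasp_s [ 2.8 -1.2] 286.0 q [-0.17 -0.    1.85 -0.    1.28 -1.23] F [0.4 0.7 0.4] g 0.5337953540959169 0.0
tcp goal [ 0.603 -0.288  0.26 ] shift cm [-15.8  -16.14   0.91] turn [0.008 0.011 1.05 ]
```

Emit:
move_arm(commands=[{"x":-4,"y":-4,"z":0,"ax":0,"ay":0,"az":0.18,"hand":0},{"x":-8,"y":-8,"z":0,"ax":0,"ay":0,"az":0.36,"hand":0},{"x":-12,"y":-12,"z":0,"ax":0,"ay":0,"az":0.54,"hand":0},{"x":-15.8,"y":-16,"z":0,"ax":0,"ay":0,"az":0.72,"hand":0},{"x":-15.8,"y":-16,"z":0,"ax":0,"ay":0,"az":0.9,"hand":0},{"x":-15.8,"y":-16,"z":0,"ax":0,"ay":0,"az":1.05,"hand":0},{"x":-15.8,"y":-16,"z":0,"ax":0,"ay":0,"az":1.05,"hand":0},{"x":-15.8,"y":-16,"z":0,"ax":0,"ay":0,"az":1.05,"hand":0}])

```text
clock: 19.58
position: [0.5994, -0.2857, 0.2602]
ee_rot: [-3.14, 0.003, 1.586]
force: [0.2, -0.3, 0.1]
grip_width: 0.008
grip_force: 0.0
```

```bash
python3 -c "
from h import *
where()
x0,y0=294,236
im=np.mean([read_camera('top')[:,:,::-1].astype(float) for i in range(6)],0)
im=cv2.resize(im[y0:y0+60,x0:x0+80].astype(np.uint8),None,fx=10,fy=10,interpolation=cv2.INTER_CUBIC)
cv2.imwrite('pics/n2.png',im)
g=cv2.cvtColor(im,cv2.COLOR_BGR2GRAY)[290:540,290:520]
for th in (95,105,115):
  m=(g>th).astype(np.uint8); m=cv2.morphologyEx(m,cv2.MORPH_CLOSE,np.ones((25,25)))
  c=max(cv2.findContours(m,0,2)[0],key=cv2.contourArea); M=np.zeros_like(m); cv2.drawContours(M,[c],-1,1,-1)
  best=[]
  for R in range(86,102,2):
   for cx in range(108,122,2):
    for cy in range(118,132,2):
     for a in range(0,60,2):
      t=np.radians(a+90+60*np.arange(6)); P=np.c_[cx+R*np.cos(t),cy-R*np.sin(t)].astype(np.int32)
      H=np.zeros_like(M); cv2.fillConvexPoly(H,P,1); best.append(((H&M).sum()/(H|M).sum(),a,R,cx,cy))
  best.sort(reverse=True); print(th,best[:4])
goal(105,-1.5,250,0,0,tcp=True)
goal(125,-1.5,108,0,0,tcp=True)
"
```

```text
t 19.575 tcp_s [  56.6 -217.8] 260.2 grasp_s [  56.6 -217.8] 278.9 q [-0.48  0.23  1.6  -0.    1.31 -0.5 ] F [ 0.2 -0.3  0.1] g 0.007546900075170354 0.0
95 [(np.float64(0.7883172298788562), 38, 86, 108, 122), (np.float64(0.7881734688865969), 40, 86, 108, 124), (np.float64(0.7879664590790958), 38, 86, 108, 124), (np.float64(0.7879100373207621), 40, 86, 108, 122)]
105 [(np.float64(0.6869156542172892), 40, 86, 108, 124), (np.float64(0.6863615948899646), 38, 86, 108, 124), (np.float64(0.6854830652412829), 40, 86, 108, 122), (np.float64(0.6849321898683686), 38, 86, 108, 122)]
115 [(np.float64(0.6486390412350193), 32, 86, 108, 122), (np.float64(0.6481003693023727), 38, 86, 108, 124), (np.float64(0.6479201499721335), 40, 86, 108, 122), (np.float64(0.6476600050594485), 36, 86, 108, 124)]
tcp goal [ 0.645 -0.069  0.25 ] shift cm [21.65  4.83  1.06] turn [0.    0.004 0.002]
tcp goal [ 0.665 -0.069  0.108] shift cm [21.69  6.83 15.27] turn [0.    0.004 0.002]
```

View pics/n2.png

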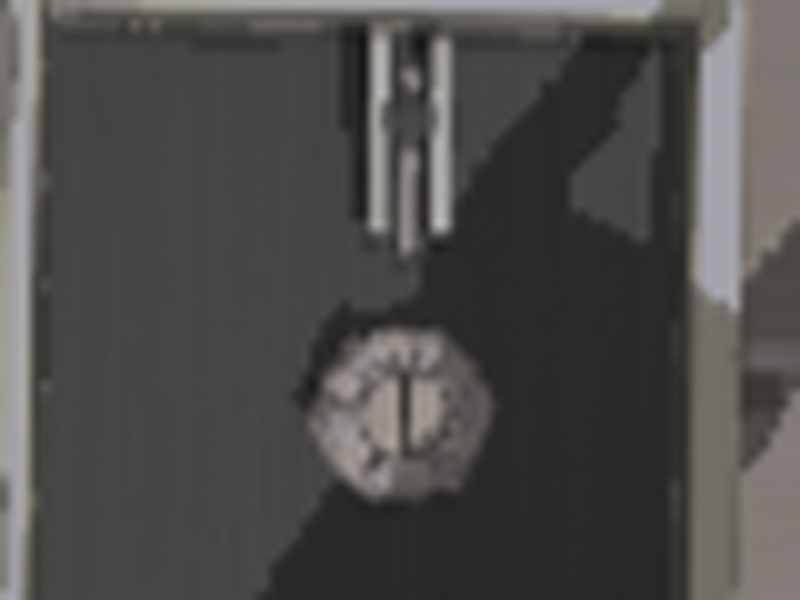

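```bash
python3 -c "
from h import *
for f in ('n','n2'):
  g=cv2.GaussianBlur(cv2.cvtColor(cv2.imread(f'pics/{f}.png'),cv2.COLOR_BGR2GRAY),(0,0),3).astype(float)
  # gradient magnitude along hexagon outline
  gx=cv2.Sobel(g,cv2.CV_64F,1,0);gy=cv2.Sobel(g,cv2.CV_64F,0,1)
  res=[]
  for R in range(88,106,2):
   for cx in range(398,412,2):
    for cy in range(408,424,2):
     for a in range(-30,30,1):
      tot=0
      for k in range(6):
        n=np.radians(a+60*k); t=np.linspace(-.4,.4,15)*R; d=R*np.cos(np.pi/6)
        X=cx+d*np.cos(n)-t*np.sin(n); Y=cy-(d*np.sin(n)+t*np.cos(n))
        xi,yi=X.astype(int),Y.astype(int); tot+=np.clip(-(gx[yi,xi]*np.cos(n)-gy[yi,xi]*np.sin(n)),0,60).sum()
      res.append((round(tot),a,R,cx,cy))
  res.sort(reverse=True); print(f,res[:6])
"
```

```text
n [(3445, 2, 96, 402, 414), (3444, 1, 96, 402, 414), (3433, -1, 96, 402, 414), (3429, -1, 96, 404, 414), (3426, 1, 96, 404, 414), (3426, 0, 96, 404, 414)]
n2 [(2882, -23, 96, 402, 414), (2872, -24, 96, 402, 414), (2867, -22, 96, 402, 414), (2855, -24, 94, 402, 414), (2853, -21, 96, 402, 414), (2848, -20, 96, 402, 414)]
```

Emit:
move_arm(commands=[{"x":-6,"y":-3,"z":-2,"ax":0,"ay":0,"az":0,"hand":0},{"x":-12,"y":-6,"z":-4,"ax":0,"ay":0,"az":0,"hand":0},{"x":-18,"y":-9,"z":-6,"ax":0,"ay":0,"az":0,"hand":0},{"x":-24,"y":-12,"z":-6,"ax":0,"ay":0,"az":0,"hand":0}])

```text
clock: 20.38
position: [0.4941, -0.5056, 0.3226]
ee_rot: [3.139, 0.006, 1.584]
force: [0.7, 0.4, 0.2]
grip_width: 0.007
grip_force: 0.0
```

```bash
cat > nut.py <<'E'
from h import *
def nut(name):
  x0,y0=294,236
  im=np.mean([read_camera('top')[:,:,::-1].astype(float) for i in range(8)],0)
  im=cv2.resize(im[y0:y0+60,x0:x0+80].astype(np.uint8),None,fx=10,fy=10,interpolation=cv2.INTER_CUBIC)
  cv2.imwrite(f'pics/{name}.png',im)
  g=cv2.GaussianBlur(cv2.cvtColor(im,cv2.COLOR_BGR2GRAY),(0,0),3).astype(float)
  gx=cv2.Sobel(g,cv2.CV_64F,1,0);gy=cv2.Sobel(g,cv2.CV_64F,0,1); res=[]
  for R in (94,96,98):
   for cx in (400,402,404,406):
    for cy in (412,414,416):
     for a in range(-50,10):
      tot=0
      for k in range(6):
        n=np.radians(a+60*k); t=np.linspace(-.4,.4,15)*R; d=R*np.cos(np.pi/6)
        X=cx+d*np.cos(n)-t*np.sin(n); Y=cy-(d*np.sin(n)+t*np.cos(n))
        xi,yi=X.astype(int),Y.astype(int); tot+=np.clip(-(gx[yi,xi]*np.cos(n)-gy[yi,xi]*np.sin(n)),0,60).sum()
      res.append((round(tot),a,R,cx,cy))
  res.sort(reverse=True); print(res[:6], "aligned is -31")
E
python3 -c "
from nut import *
where();nut('n3')"
```

```text
t 20.375 tcp_s [ -51.4 -436.4] 322.6 grasp_s [ -51.4 -436.3] 341.3 q [-0.83  0.28  1.43 -0.    1.42 -0.84] F [0.7 0.4 0.2] g 0.007291337783085952 0.0
[(3331, -23, 96, 402, 414), (3327, -23, 94, 402, 414), (3323, -22, 96, 402, 414), (3322, -24, 96, 402, 414), (3322, -24, 94, 402, 416), (3316, -24, 94, 402, 414)] aligned is -31
```

View pics/n3.png

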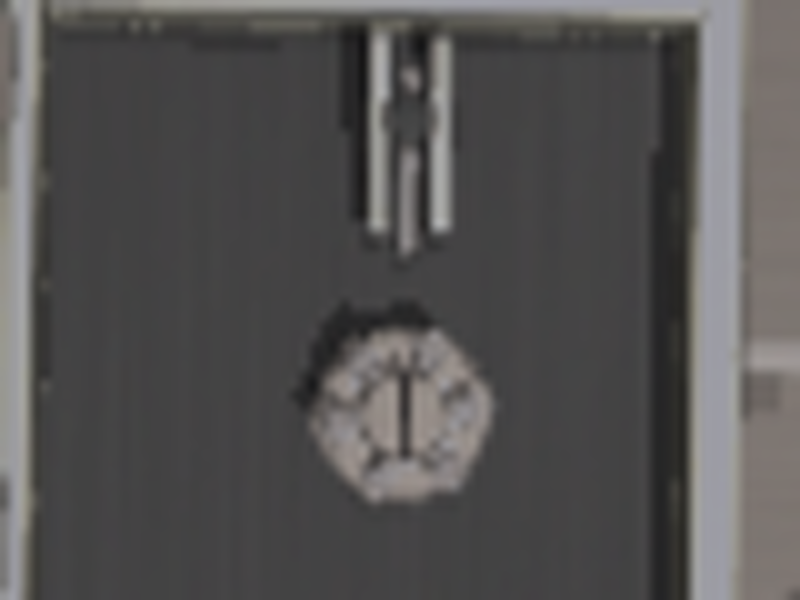

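```bash
python3 -c "
from h import *
goal(0,-1.5,260,0,np.pi/3+.13,tcp=True)
"
```

```text
tcp goal [ 0.54 -0.07  0.26] shift cm [43.15  5.14  5.87] turn [-0.002  0.002 -1.174]
```

Emit:
move_arm(commands=[{"x":6.2,"y":0.7,"z":0,"ax":0,"ay":0,"az":-0.18,"hand":0.65},{"x":12.4,"y":1.4,"z":0,"ax":0,"ay":0,"az":-0.36,"hand":0.65},{"x":18.6,"y":2.1,"z":1,"ax":0,"ay":0,"az":-0.54,"hand":0.65},{"x":24.8,"y":2.9,"z":2,"ax":0,"ay":0,"az":-0.72,"hand":0.65},{"x":31,"y":3.7,"z":3,"ax":0,"ay":0,"az":-0.9,"hand":0.65},{"x":37,"y":4.4,"z":4,"ax":0,"ay":0,"az":-1.08,"hand":0.65},{"x":41.5,"y":4.9,"z":5,"ax":0,"ay":0,"az":-1.174,"hand":0.65},{"x":43.1,"y":5.1,"z":5.9,"ax":0,"ay":0,"az":-1.174,"hand":0.65},{"x":43.1,"y":5.1,"z":7.9,"ax":0,"ay":0,"az":-1.174,"hand":0.65},{"x":43.1,"y":5.1,"z":9.9,"ax":0,"ay":0,"az":-1.174,"hand":0.65}])

```text
clock: 22.02
position: [0.5397, -0.0733, 0.2182]
ee_rot: [-3.138, 0.001, 2.756]
force: [0.2, 0.3, -0.7]
grip_width: 0.647
grip_force: 0.0
```

Emit:
move_arm(commands=[{"x":0,"y":0,"z":2,"ax":0,"ay":0,"az":0,"hand":0.65},{"x":0,"y":0,"z":4,"ax":0,"ay":0,"az":0,"hand":0.65},{"x":0,"y":0,"z":6,"ax":0,"ay":0,"az":0,"hand":0.65},{"x":0,"y":0,"z":7,"ax":0,"ay":0,"az":0,"hand":0.65},{"x":0,"y":0,"z":7,"ax":0,"ay":0,"az":0,"hand":0.65},{"x":0,"y":0,"z":7,"ax":0,"ay":0,"az":0,"hand":0.65}])

```text
clock: 22.78
position: [0.5403, -0.0732, 0.1502]
ee_rot: [-3.139, 0.002, 2.757]
force: [0.4, 0.7, 0.8]
grip_width: 0.651
grip_force: 0.0
```

```bash
python3 -c "
from h import *
where()
goal(0,-1.5,80,0,np.pi/3+.13)
"
```

```text
t 22.775 tcp_s [ 0.  -4.6] 150.2 grasp_s [-0.  -4.6] 168.9 q [-0.18  0.09  1.98 -0.    1.07 -1.36] F [0.4 0.7 0.8] g 0.6507530594575037 0.0
tcp goal [ 0.54  -0.07   0.061] shift cm [0.14 0.32 8.89] turn [-0.003  0.002 -0.003]
```

Emit:
move_arm(commands=[{"x":0.15,"y":0.3,"z":2,"ax":0,"ay":0,"az":0,"hand":0.65},{"x":0.15,"y":0.3,"z":4.5,"ax":0,"ay":0,"az":0,"hand":0.65},{"x":0.15,"y":0.3,"z":7,"ax":0,"ay":0,"az":0,"hand":0.65},{"x":0.15,"y":0.3,"z":8.4,"ax":0,"ay":0,"az":0,"hand":0.65},{"x":0.15,"y":0.3,"z":8.8,"ax":0,"ay":0,"az":0,"hand":0.65},{"x":0.15,"y":0.3,"z":8.8,"ax":0,"ay":0,"az":0,"hand":0.55},{"x":0.15,"y":0.3,"z":8.8,"ax":0,"ay":0,"az":0,"hand":0.4},{"x":0.15,"y":0.3,"z":8.8,"ax":0,"ay":0,"az":0,"hand":0.4},{"x":0.15,"y":0.3,"z":8.8,"ax":0,"ay":0,"az":0,"hand":0.4},{"x":0.15,"y":0.3,"z":8.8,"ax":0,"ay":0,"az":0,"hand":0.4}], newtons=50)

```text
clock: 24.02
position: [0.5396, -0.0704, 0.062]
ee_rot: [-3.137, 0.002, 2.758]
force: [-0.9, -5.2, -2.3]
grip_width: 0.541
grip_force: 50.0
```

```bash
python3 -c "
from h import *
where();print(get_state()['grip_width']*88,get_state()['ft_torque'])
goal(0,-1.5,80,0,np.pi/3)
"
```

```text
t 24.025 tcp_s [-0.6 -1.7] 62.0 grasp_s [-0.6 -1.7] 80.7 q [-0.17  0.2   2.04 -0.01  0.9  -1.36] F [-0.9 -5.2 -2.3] g 0.5405912737462313 50.00304937362671
47.572032089668355 [-0.73126636  0.04714492  0.02119265]
tcp goal [ 0.54  -0.07   0.061] shift cm [-0.05  0.05  0.07] turn [-0.004  0.002  0.128]
```

Emit:
move_arm(commands=[{"x":0,"y":0,"z":0,"ax":0,"ay":0,"az":0,"hand":0.4},{"x":0,"y":0,"z":0,"ax":0,"ay":0,"az":0.03,"hand":0.4},{"x":0,"y":0,"z":0,"ax":0,"ay":0,"az":0.06,"hand":0.4},{"x":0,"y":0,"z":0,"ax":0,"ay":0,"az":0.06,"hand":0.4}], newtons=60)

```text
clock: 24.52
position: [0.5403, -0.0707, 0.0621]
ee_rot: [-3.137, 0.004, 2.7]
force: [0.2, -7.7, -2.8]
grip_width: 0.534
grip_force: 60.0
```

```bash
python3 -c "
from h import *
where();print(get_state()['grip_width']*88,get_state()['ft_torque'])
goal(0,-1.5,80,0,np.pi/3)
"
```

```text
t 24.525 tcp_s [ 0.  -2.1] 62.1 grasp_s [ 0. -2.] 80.8 q [-0.17  0.2   2.04 -0.01  0.9  -1.3 ] F [ 0.2 -7.7 -2.8] g 0.5335667002441361 59.99039737687326
46.953869621483975 [-0.89158817 -0.26503086  1.21167233]
tcp goal [ 0.54  -0.07   0.061] shift cm [0.03 0.05 0.08] turn [-0.004  0.004  0.07 ]
```

Emit:
move_arm(commands=[{"x":0,"y":0,"z":0,"ax":0,"ay":0,"az":0.03,"hand":0.4},{"x":0,"y":0,"z":0,"ax":0,"ay":0,"az":0.07,"hand":0.4},{"x":0,"y":0,"z":0,"ax":0,"ay":0,"az":0.07,"hand":0.4}], newtons=60)

```text
clock: 24.9
position: [0.5406, -0.0709, 0.0622]
ee_rot: [-3.137, 0.005, 2.629]
force: [0.5, -7.4, -3.4]
grip_width: 0.539
grip_force: 60.4
```

```bash
python3 -c "
from h import *
where();print(get_state()['grip_width']*88,get_state()['ft_torque'])
goal(0,-1.5,80,0,np.pi/3)
"
```

```text
t 24.9 tcp_s [ 0.4 -2.3] 62.2 grasp_s [ 0.3 -2.2] 80.9 q [-0.17  0.2   2.04 -0.01  0.9  -1.23] F [ 0.5 -7.4 -3.4] g 0.539349606246452 60.37633377871316
47.46276534968778 [-1.20572227 -0.34183299  0.92800979]
tcp goal [ 0.54  -0.07   0.061] shift cm [0.07 0.05 0.09] turn [-0.004  0.005 -0.001]
```

Emit:
move_arm(commands=[{"x":0,"y":0,"z":0,"ax":0,"ay":0,"az":0.03,"hand":0.4},{"x":0,"y":0,"z":0,"ax":0,"ay":0,"az":0.06,"hand":0.4},{"x":0,"y":0,"z":0,"ax":0,"ay":0,"az":0.06,"hand":0.4}], newtons=60)

```text
clock: 25.28
position: [0.5404, -0.0709, 0.0622]
ee_rot: [-3.137, 0.005, 2.57]
force: [-0.6, -7.3, -2.7]
grip_width: 0.537
grip_force: 60.2
```

```bash
python3 -c "
from h import *
where();print(get_state()['grip_width']*88,get_state()['ft_torque'])
goal(0,-1.5,80,0,np.pi/3)
"
```

```text
t 25.275 tcp_s [ 0.2 -2.3] 62.2 grasp_s [ 0.1 -2.2] 80.9 q [-0.17  0.2   2.04 -0.01  0.9  -1.17] F [-0.6 -7.3 -2.7] g 0.5369846200935956 60.22202596235729
47.25464656823641 [-1.24372731 -0.14797633  1.23435464]
tcp goal [ 0.54  -0.07   0.061] shift cm [0.06 0.06 0.09] turn [-0.005  0.005 -0.06 ]
```

Emit:
move_arm(commands=[{"x":0,"y":0,"z":0,"ax":0,"ay":0,"az":0,"hand":0.62},{"x":0,"y":0,"z":0,"ax":0,"ay":0,"az":0,"hand":0.62},{"x":0,"y":0,"z":0,"ax":0,"ay":0,"az":0,"hand":0.62},{"x":0,"y":0,"z":-3,"ax":0,"ay":0,"az":0,"hand":0.62},{"x":0,"y":0,"z":-7,"ax":0,"ay":0,"az":0,"hand":0.62},{"x":0,"y":0,"z":-11,"ax":0,"ay":0,"az":0,"hand":0.62},{"x":0,"y":0,"z":-15,"ax":0,"ay":0,"az":0,"hand":0.3},{"x":0,"y":0,"z":-15,"ax":0,"ay":0,"az":0,"hand":0},{"x":0,"y":0,"z":-15,"ax":0,"ay":0,"az":0,"hand":0}])

```text
clock: 26.4
position: [0.5392, -0.0688, 0.211]
ee_rot: [-3.139, 0.001, 2.567]
force: [-0.4, 1.0, -0.1]
grip_width: 0.306
grip_force: 0.0
```

```bash
python3 -c "
from h import *
where()
goal(108,-1,215,0,np.pi/2,tcp=True)
"
```

```text
t 26.4 tcp_s [-1.1 -0.2] 211.0 grasp_s [-1.1 -0.1] 229.7 q [-0.17  0.04  1.92 -0.    1.19 -1.17] F [-0.4  1.  -0.1] g 0.30572577172775833 0.0
tcp goal [ 0.648 -0.068  0.215] shift cm [-9.13  5.97 -0.41] turn [-0.003  0.    -0.586]
```

Emit:
move_arm(commands=[{"x":-4.5,"y":3,"z":0,"ax":0,"ay":0,"az":-0.18,"hand":0},{"x":-9.1,"y":6,"z":0,"ax":0,"ay":0,"az":-0.36,"hand":0},{"x":-9.1,"y":6,"z":0,"ax":0,"ay":0,"az":-0.54,"hand":0},{"x":-9.1,"y":6,"z":0,"ax":0,"ay":0,"az":-0.586,"hand":0},{"x":-9.1,"y":6,"z":0,"ax":0,"ay":0,"az":-0.586,"hand":0},{"x":-9.1,"y":6,"z":0,"ax":0,"ay":0,"az":-0.586,"hand":0}])

```text
clock: 27.15
position: [0.6477, -0.068, 0.2101]
ee_rot: [-3.139, -0.002, -3.131]
force: [-1.0, -0.1, -0.0]
grip_width: 0.007
grip_force: 0.0
```

```bash
python3 -c "
from h import *
where()
goal(108,-1,115,0,np.pi/2,tcp=True)
"
```

```text
t 27.15 tcp_s [107.5  -0.7] 210.1 grasp_s [107.5  -0.6] 228.8 q [-0.14  0.24  1.69 -0.    1.22 -1.72] F [-1.  -0.1 -0. ] g 0.007174758095016214 0.0
tcp goal [ 0.648 -0.068  0.115] shift cm [-0.07 -0.    9.51] turn [-0.003 -0.002 -0.001]
```

Emit:
move_arm(commands=[{"x":-0.2,"y":0,"z":3,"ax":0,"ay":0,"az":0,"hand":0},{"x":-0.2,"y":0,"z":6,"ax":0,"ay":0,"az":0,"hand":0},{"x":-0.2,"y":0,"z":8.5,"ax":0,"ay":0,"az":0,"hand":0},{"x":-0.2,"y":0,"z":9.3,"ax":0,"ay":0,"az":0,"hand":0},{"x":-0.2,"y":0,"z":9.3,"ax":0,"ay":0,"az":0,"hand":0},{"x":0.5,"y":0,"z":9.4,"ax":0,"ay":0,"az":0,"hand":0},{"x":1.2,"y":0,"z":9.4,"ax":0,"ay":0,"az":0,"hand":0},{"x":1.9,"y":0,"z":9.4,"ax":0,"ay":0,"az":0,"hand":0},{"x":2.4,"y":0,"z":9.4,"ax":0,"ay":0,"az":0,"hand":0},{"x":2.7,"y":0,"z":9.4,"ax":0,"ay":0,"az":0,"hand":0}])

```text
clock: 28.4
position: [0.6218, -0.0689, 0.1184]
ee_rot: [-3.138, 0.001, -3.13]
force: [1.9, -0.3, 1.7]
grip_width: -0.002
grip_force: 1.0
```

```bash
python3 -c "
from h import *
where()
goal(59,-1,115,0,np.pi/2,tcp=True)
"
```

```text
t 28.4 tcp_s [81.6 -1.3] 118.4 grasp_s [81.5 -1.2] 137.1 q [-0.15  0.27  1.83 -0.    1.04 -1.73] F [ 1.9 -0.3  1.7] g -0.0021671462904834004 1.02766714990139
tcp goal [ 0.599 -0.069  0.115] shift cm [2.26 0.03 0.33] turn [-0.004  0.001 -0.   ]
```

Emit:
move_arm(commands=[{"x":0.4,"y":0,"z":0.2,"ax":0,"ay":0,"az":0,"hand":0},{"x":0.8,"y":0,"z":0.2,"ax":0,"ay":0,"az":0,"hand":0},{"x":1.1,"y":0,"z":0.2,"ax":0,"ay":0,"az":0,"hand":0},{"x":1.1,"y":0,"z":0.2,"ax":0,"ay":0,"az":0,"hand":0}])

```text
clock: 28.9
position: [0.6099, -0.0689, 0.1153]
ee_rot: [-3.138, -0.001, -3.13]
force: [1.0, -0.2, 0.0]
grip_width: 0.008
grip_force: 0.5
```

```bash
python3 -c "
from h import *
where()
goal(59,-1,115,0,np.pi/2,tcp=True)
"
```

```text
t 28.9 tcp_s [69.7 -1.2] 115.3 grasp_s [69.7 -1.1] 134.0 q [-0.15  0.25  1.86 -0.    1.03 -1.73] F [ 1.  -0.2  0. ] g 0.008472082196285875 0.49284194014035165
tcp goal [ 0.599 -0.069  0.115] shift cm [1.07 0.02 0.03] turn [-0.003 -0.001 -0.   ]
```

Past the teeth without resistance: the slot lines up. Push home.

Emit:
move_arm(commands=[{"x":0.4,"y":0,"z":0,"ax":0,"ay":0,"az":0,"hand":0},{"x":0.8,"y":0,"z":0,"ax":0,"ay":0,"az":0,"hand":0},{"x":1.1,"y":0,"z":0,"ax":0,"ay":0,"az":0,"hand":0},{"x":1.4,"y":0,"z":0,"ax":0,"ay":0,"az":0,"hand":0},{"x":1.6,"y":0,"z":0,"ax":0,"ay":0,"az":0,"hand":0},{"x":1.6,"y":0,"z":0,"ax":0,"ay":0,"az":0,"hand":0}])

```text
clock: 29.65
position: [0.5977, -0.0691, 0.116]
ee_rot: [-3.138, 0.007, -3.13]
force: [11.6, -0.1, -7.1]
grip_width: 0.007
grip_force: 5.7
```

```bash
python3 -c "
from h import *
where()"
```

```text
t 29.65 tcp_s [57.5 -1.2] 116.0 grasp_s [57.3 -1.1] 134.7 q [-0.16  0.23  1.89 -0.    1.02 -1.74] F [11.6 -0.1 -7.1] g 0.0068606363718191985 5.653525628149509
```

Emit:
move_arm(commands=[{"x":0,"y":0,"z":0,"ax":0,"ay":0,"az":0,"hand":0},{"x":-1,"y":0,"z":0,"ax":0,"ay":0,"az":0,"hand":0},{"x":-1.5,"y":0,"z":-2,"ax":0,"ay":0,"az":0,"hand":0},{"x":-1.5,"y":0,"z":-6,"ax":0,"ay":0,"az":0,"hand":0},{"x":-1.5,"y":0,"z":-11,"ax":0,"ay":0,"az":0,"hand":0},{"x":-1.5,"y":-6,"z":-17,"ax":0,"ay":0,"az":0,"hand":0},{"x":-1.5,"y":-12,"z":-20,"ax":0,"ay":0,"az":0,"hand":0},{"x":-1,"y":-18,"z":-20,"ax":0,"ay":0,"az":0,"hand":0},{"x":0,"y":-24,"z":-20,"ax":0,"ay":0,"az":0,"hand":0},{"x":4,"y":-29,"z":-20,"ax":0,"ay":0,"az":0,"hand":0}])

```text
clock: 30.9
position: [0.5671, -0.3449, 0.3158]
ee_rot: [-3.139, -0.002, -3.129]
force: [0.9, 0.8, -1.6]
grip_width: 0.006
grip_force: 0.0
```

Emit:
move_arm(commands=[{"x":2,"y":-6,"z":0,"ax":0,"ay":0,"az":0,"hand":0},{"x":4,"y":-12,"z":0,"ax":0,"ay":0,"az":0,"hand":0},{"x":4,"y":-12,"z":0,"ax":0,"ay":0,"az":0,"hand":0}])

```text
clock: 31.28
position: [0.526, -0.4672, 0.3153]
ee_rot: [-3.139, -0.003, -3.135]
force: [0.1, 0.7, -0.5]
grip_width: 0.003
grip_force: 0.0
```

```bash
python3 -c "
from nut import *
where();nut('n4')
im=cv2.imread('pics/n4.png'); s=read_camera('scene')[100:340,190:400,::-1]
s=cv2.resize(s,(350,400)); cv2.imwrite('pics/n5.png',np.hstack([cv2.resize(im,(450,338))[:338],s[:338]]))"
```

```text
t 31.275 tcp_s [ -19.  -398.3] 315.3 grasp_s [ -18.9 -398.3] 334.0 q [-0.76  0.29  1.44 -0.    1.42 -2.34] F [ 0.1  0.7 -0.5] g 0.002813650811364947 0.0
[(3093, -29, 94, 402, 416), (3081, -27, 94, 404, 416), (3078, -26, 94, 402, 416), (3076, -27, 94, 402, 416), (3071, -28, 94, 402, 416), (3066, -30, 94, 402, 416)] aligned is -31
```

View pics/n5.png

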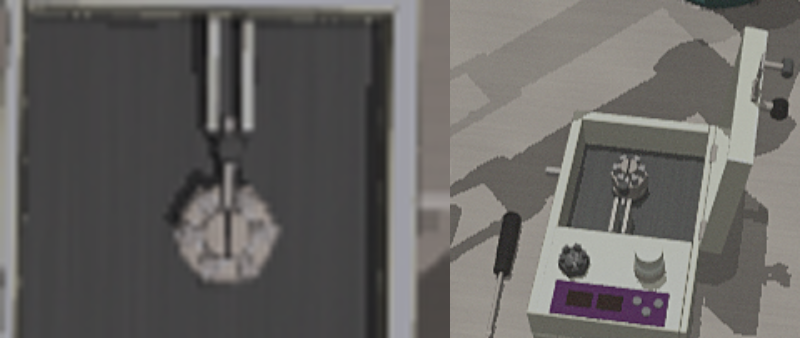

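```bash
python3 -c "
from h import *
v=pose();f=lambda p:((proj('scene',s2w(v,np.array(p)/1000))-[190,100])*[350/210,400/240]+[450,0]).round(0)
for L in (1.6,1.7,1.8):
  c,s=np.cos(L),np.sin(L); P=lambda y,z:[18.5,115+y*c+z*s,110-y*s+z*c]
  print(L,'handle',f(P(-190,58)),[ (h,f(P(-214.5-30*np.cos(h)-50*np.sin(h),22-50*np.cos(h)+30*np.sin(h)))) for h in (0,.8,1.4,1.57,1.7)])
"
```

```text
1.6 handle [[766. 103.]] [(0, array([[700.,  65.]])), (0.8, array([[732.,  54.]])), (1.4, array([[761.,  58.]])), (1.57, array([[768.,  62.]])), (1.7, array([[773.,  65.]]))]
1.7 handle [[781. 108.]] [(0, array([[720.,  67.]])), (0.8, array([[755.,  58.]])), (1.4, array([[783.,  64.]])), (1.57, array([[790.,  68.]])), (1.7, array([[794.,  72.]]))]
1.8 handle [[794. 114.]] [(0, array([[741.,  70.]])), (0.8, array([[777.,  63.]])), (1.4, array([[804.,  72.]])), (1.57, array([[810.,  76.]])), (1.7, array([[814.,  80.]]))]
```

```bash
python3 -c "
from rig import *
print(hand_in())"
```

```text
the job is handed in; nothing more can be done
None
```

The job is handed in at about 32 s on the robot's clock: hasp out level, lid open just past upright, castle nut tightened to its next slot (within about 3° in the last picture), and bolt pushed to its stop through that slot. On the second pinch the pads may have turned the nut back slightly before tightening, and I made no separate check that every loose item stayed put.

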